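# Pack the picnic caddy

## Robot

A 6-joint arm with a two-finger parallel gripper is mounted at the origin on a cart in front of the work surface, level with it; the furniture and walls round the work are solid. World frame = base frame: x ahead of the robot, y to its left, z up, the work surface at z = 0. Lengths are in mm, angles in degrees, forces in N, time in s.
With the tool pointing down it reaches from about 275 to 825 mm from the base axis. Payload 4.9 kg.
Tool frame: the origin (TCP) lies midway between the tips of the shut fingers; the grasp point (between the pads) lies env.grip_point_offset behind it (env.grip_point_offset is the distance from the TCP to the grasp point, in mm); z points along the fingers, y is the line along which they close (so a half turn about z gives the same grasp; the last joint's range is limited). The gripper opens to 85 mm and grips with 20 to 120 N. Pads are 22 mm wide; open, the fingers measure 114 mm over their backs; the gripper's body (76 mm by 85 mm) begins 54 mm behind the grasp point. The pads swing forward as they close: fully open they stand 13 mm farther back than shut.
Start: joints at [68.056, 18.69, -11.035, 60.275, 0, 82.311], TCP at [135.426, 533.084, 231.281] pointing down, gripper open.
Joint ranges: [-152.03, 152.03], [-55.5, 102.48], [-74.3, 77.21], [-110.64, 120.58], [-84.22, 78.4], [-180, 180]. Speed limits (degrees/s): [147.25, 147.25, 180, 180, 180, 180].

## Interface

Orientations are given as [roll, pitch, yaw] about the fixed x, y, z axes, in that order (R = Rz(yaw) Ry(pitch) Rx(roll)).
In Python, from plant import env gives the robot as it stands.
- The arm moves only by the tool drive_tool, never from a script. Its argument "plan" is a list of rows, each an object with "gripper": the finger opening in m, from 0 to 0.0854; "slide": the shift along the world's x, y, z in m, a list of three; "rotation": the turn, a rotation vector about the world's x, y, z in rad, a list of three. A call has 1 to 8 rows; each row shifts and turns the commanded pose from where the row before left it; what a row does not reach is not made up. A row lasts 1/10 s, in which the tool goes at most 50 mm and 8.59 degrees, less where a joint would pass 70% of its speed; a pose out of reach is approached as far as the arm can. A call with a gripper value outside its range is refused whole. The fingers move at their own pace and stop on an object; "newtons" is the grip in N (left out, the last holds). Time passes only in rows, so rows that do not move let the fingers close. It gives the time, the measured TCP pose, the force, the opening and the grip force at its end, in the units of the state.
- env.sense(): the state, without advancing time (a new reading comes with each control period).
- env.get_image(name): name is "scene" or "top"; returns a dict with "img" (400x640x3 uint8, red, green, blue), "fovy" (degrees; the focal length in pixels is half the picture's height over the tangent of half this angle, whatever the lens; pixels are square), "cx", "cy" (the principal point, pixels), "world_from_camera" (4x4, takes a point from camera to world coordinates). Camera axes: x right, y up, looking along -z (the intrinsics and any distortion apply to the point x, -y, -z); pixel columns grow to the right and rows downward; lengths in mm; the calibration is good to about 2 mm. A picture is of the moment at which its call begins. There is no depth.
- env.job_done(): hands the job in; it is judged then, once.
The state is a dict: "time": time; "q": joint angles; "joint_velocities": joint speeds; "effort": joint torques, N m; "position": TCP position; "tool_rot": TCP orientation; "force": force on the tool from outside, world axes, zero at the start; "moment": the same for the moment, N m; "finger_gap": opening from 0.0 (shut) to 1.0 (fully open); "grip_force": force on a finger pad.
Only numpy, scipy, OpenCV 4.12 (cv2) and the standard library are available. Lean on these libraries where they do the work, as an engineer would, in place of code of your own. Each camera call takes 0.05 s, during which the arm holds its last target. There are 200 camera calls.

## Task

Pack the picnic caddy: stand the drinks can in the tall round pot, the pepper mill in the tall square pot, the salt shaker in the low round pot and the honey jar in the low square pot, each upright, right down on the floor of its pot, and let go. The spice jar and the short tin are not for the picnic: leave them standing where they are.

Things in the scene. Friction and masses are not known exactly. Their poses are not given: they have to be found in the camera images.
- pot_tall_round: Tall round pot, open, grey plastic, inner diameter 86 mm, walls 3 mm, 65 mm high, floor 4 mm thick. One of four grey pots fixed two by two, 94 mm apart, in a fixed square wooden caddy tray (200 x 200 x 22 mm; wire handles to 45 mm high on two sides); their corners change. Origin: centre of its underside, 6 mm above the worktop; z up, x and y along the tray's sides.
- pot_tall_square: Tall square pot, open, grey plastic, inner width 78 x 78 mm, walls 3 mm, 65 mm high, floor 4 mm thick. One of four grey pots fixed two by two, 94 mm apart, in a fixed square wooden caddy tray (200 x 200 x 22 mm; wire handles to 45 mm high on two sides); their corners change. Origin: centre of its underside, 6 mm above the worktop; z up, x and y along the tray's sides.
- pot_low_round: Low, small round pot, open, grey plastic, inner diameter 64 mm, walls 3 mm, 30 mm high, floor 4 mm thick. One of four grey pots fixed two by two, 94 mm apart, in a fixed square wooden caddy tray (200 x 200 x 22 mm; wire handles to 45 mm high on two sides); their corners change. Origin: centre of its underside, 6 mm above the worktop; z up, x and y along the tray's sides.
- pot_low_square: Low square pot, open, grey plastic, inner width 84 x 84 mm, walls 3 mm, 30 mm high, floor 4 mm thick. One of four grey pots fixed two by two, 94 mm apart, in a fixed square wooden caddy tray (200 x 200 x 22 mm; wire handles to 45 mm high on two sides); their corners change. Origin: centre of its underside, 6 mm above the worktop; z up, x and y along the tray's sides.
- drinks_can: Tall closed drinks can with a pale printed wall and metal lid, round, 66 mm diameter, 115 mm high, 0.35 kg. Stands upright at the start, loose, on the worktop; origin: centre of the underside, z up along its axis.
- pepper_mill: Dark brown turned wooden pepper mill, round, 170 mm high in all, 58 mm diameter at its widest, 0.18 kg; its head (from 123 to 159 mm above the underside) is about 49 mm in diameter, with a 12 mm metal knob on top; the head does not turn. Stands upright at the start, loose, on the worktop; origin: centre of the underside, z up along its axis.
- salt_shaker: Small glass salt shaker with white salt and a grey domed cap, round, 90 mm high; glass 44 mm diameter up to about 66 mm, cap 34 mm diameter, 0.10 kg. Stands upright at the start, loose, on the worktop; origin: centre of the underside, z up along its axis.
- honey_jar: Glass jar of honey-coloured contents with a yellow screw lid, 64 mm diameter (glass about 60 mm, lid from 88 mm up 64 mm), 100 mm high, 0.41 kg. Stands upright at the start, loose, on the worktop; origin: centre of the underside, z up along its axis.
- spice_jar: Look-alike that stays: slim glass spice jar with a dark brown-black cap, round, 41 mm diameter, 105 mm high, 0.11 kg. Stands upright at the start, loose, on the worktop; origin: centre of the underside, z up along its axis. Above the back of the worktop a wall cabinet hangs, its underside 0.5 m up, its front at x = 0.63 m with knobs to 0.60 m: keep the wrist clear of it.
- short_tin: Look-alike that stays: short wide food tin, round, 76 mm diameter, only 58 mm high, 0.26 kg. Stands upright at the start, loose, on the worktop; origin: centre of the underside, z up along its axis. The six loose things stand mixed in two staggered rows, 95 mm or more apart, with a flat pen and wooden spoon (to 14 mm high) among them; other kitchenware stands farther back.
Not all that is in view belongs to the job. What is shaped like the pepper_mill but orange is not meant. There is more than one size of the honey_jar; the job needs the smaller.

How it is judged:
By the outcome, as a careful person would: the job done as asked, in the order asked, and still so for the second after the job is handed in, with the robot touching nothing.
It also fails if it takes over 115 s, if anything falls off the work surface, if the arm or the gripper's body presses on something with over 40 N, if the wrist force passes 120 N, or if a joint passes its speed limit or range.

## Working session

There is one attempt and no reset: what is moved stays moved. The work goes in short steps, Python scripts to look and compute and a tool call to move; the robot and the scene stay as the last step left them, time stands still between calls to the robot, and variables do not carry over. Pictures are saved under pics/ and viewed, at most 14 in all, crops included, and the job is handed in when it is done.

Besides the shell and the picture viewer there is one more tool, called by a JSON object that holds its "api" and its "payload". drive_tool: Moves the arm, as the interface text tells. Its arguments: {"type":"object","properties":{"plan":{"type":"array"},"newtons":{"type":"number"}},"required":["plan"]}

```bash
ls; mkdir -p pics
python3 - <<'E'
from plant import env
import cv2,numpy as np
s=env.sense();print({k:np.round(v,3).tolist() if not isinstance(v,str) else v for k,v in s.items()},env.grip_point_offset)
for n in("scene","top"):
    d=env.get_image(n);print(n,d['fovy'],d['cx'],d['cy'],[k for k in d]);print(np.round(d['world_from_camera'],3).tolist())
    cv2.imwrite(f'pics/{n}0.png',cv2.cvtColor(d['img'],cv2.COLOR_RGB2BGR))
E
```

```text
pics
{'time': 0.0, 'q': [68.055, 18.734, -11.093, 60.276, 0.001, 82.313], 'joint_velocities': [0.027, 0.073, -0.015, -0.024, 0.051, 0.032], 'effort': [0.001, -44.34, 26.244, 0.015, 0.0, 0.0], 'position': [135.198, 532.508, 230.482], 'tool_rot': [-179.899, -0.015, 165.742], 'force': [-0.081, -0.397, -0.353], 'moment': [0.037, 0.02, -0.008], 'grip_force': 0.0, 'finger_gap': 0.997} 18.700000000000003
scene 47.36677054087867 322.04486739713576 190.22213838920513 ['img', 'fovy', 'cx', 'cy', 'world_from_camera']
[[-0.984, -0.134, 0.118, 539.693], [0.178, -0.791, 0.586, 756.553], [0.015, 0.597, 0.802, 1022.457], [0.0, 0.0, 0.0, 1.0]]
top 48.00389291765524 324.19545993367666 195.7296984736512 ['img', 'fovy', 'cx', 'cy', 'world_from_camera']
[[0.007, 0.998, -0.067, 277.598], [-1.0, 0.007, -0.001, 33.501], [-0.0, 0.067, 0.998, 1475.998], [0.0, 0.0, 0.0, 1.0]]
```

View pics/scene0.png

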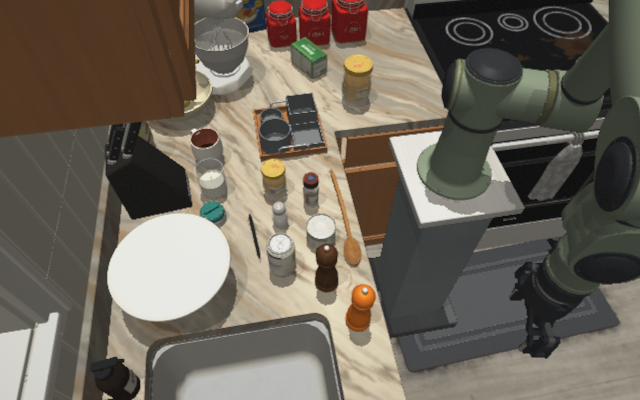

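View pics/top0.png

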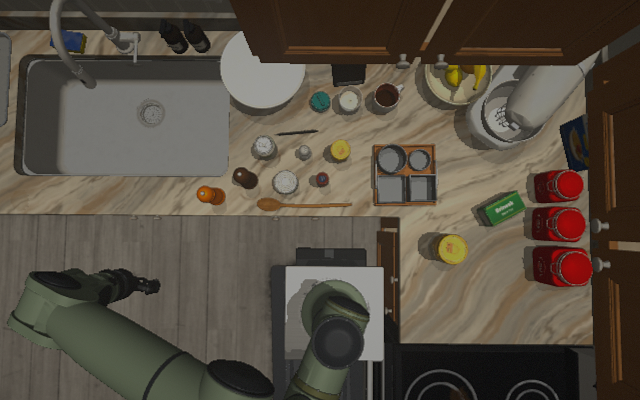

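```bash
cat > h.py <<'E'
from plant import env
import cv2,numpy as np
def shot(n):
    d=env.get_image(n); d['bgr']=cv2.cvtColor(d['img'],cv2.COLOR_RGB2BGR); return d
def ray(d,u,v):
    f=d['img'].shape[0]/2/np.tan(np.radians(d['fovy']/2)); T=np.array(d['world_from_camera'])
    r=T[:3,:3]@np.array([(u-d['cx'])/f,-(v-d['cy'])/f,-1]); return T[:3,3],r
def onz(d,u,v,z):
    c,r=ray(d,u,v); return (c+r*(z-c[2])/r[2])[:2]
def proj(d,p):
    f=d['img'].shape[0]/2/np.tan(np.radians(d['fovy']/2)); T=np.array(d['world_from_camera'])
    c=T[:3,:3].T@(np.array(p,float)-T[:3,3]); return np.array([d['cx']+f*c[0]/-c[2], d['cy']-f*c[1]/-c[2]])
E
python3 - <<'E'
from h import *
t=shot('top');s=shot('scene')
a=cv2.resize(t['bgr'][125:215,190:450],None,fx=3,fy=3,interpolation=cv2.INTER_CUBIC)
b=cv2.resize(s['bgr'][85:185,235:360],None,fx=3.2,fy=3.2,interpolation=cv2.INTER_CUBIC)
c=cv2.resize(s['bgr'][185:300,235:360],None,fx=3.04,fy=2.78,interpolation=cv2.INTER_CUBIC)
o=np.zeros((600,800,3),np.uint8);o[:270,:780]=a;o[275:595,:400]=b;o[275:595,410:790]=cv2.resize(c,(380,320))
cv2.imwrite('pics/crop1.png',o)
est={'can':((263,141),115),'mill':((242,173),165),'salt':((303,149),90),'honey':((340,145),100),'spice':((322,177),105),'tin':((285,178),58),'orange':((206,190),165),
'TL':((391,158),71),'TR':((419,160),36),'BL':((391,188),71),'BR':((423,187),36)}
for k,((u,v),z) in est.items():
    p=onz(t,u,v,z); print(k,p.round(),proj(s,[*p,z]).round())
E
```

```text
can [536. 224.] [276. 243.]
mill [431. 277.] [326. 245.]
salt [516. 102.] [279. 205.]
honey [528. -13.] [269. 168.]
spice [427.  42.] [310. 178.]
tin [428. 160.] [318. 226.]
orange [380. 381.] [360. 286.]
TL [ 493. -175.] [276. 130.]
TR [ 492. -270.] [273. 115.]
BL [ 398. -175.] [308. 126.]
BR [ 405. -283.] [301. 109.]
```

View pics/crop1.png

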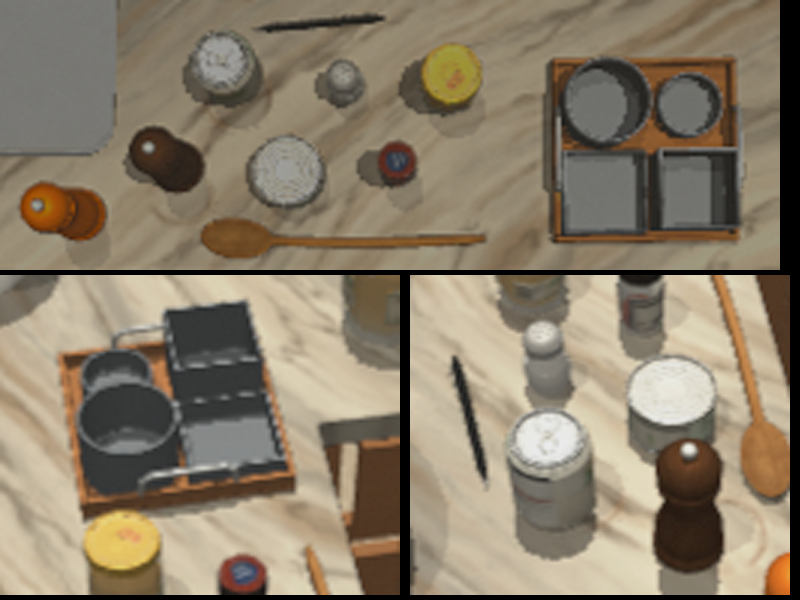

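```bash
cat > m.py <<'E'
from h import *
t=shot('top');s=shot('scene')
def blob(d,box,f,z,name):
    x0,y0,x1,y1=box; I=d['bgr'][y0:y1,x0:x1]; h=cv2.cvtColor(I,cv2.COLOR_BGR2HSV).astype(int)
    m=f(h[...,0],h[...,1],h[...,2]).astype(np.uint8)
    m=cv2.morphologyEx(m,cv2.MORPH_CLOSE,np.ones((3,3)))
    c=max(cv2.findContours(m,0,1)[0],key=cv2.contourArea)
    hull=cv2.convexHull(c); (u,v),ax,_=cv2.fitEllipse(c) if len(c)>=5 else (c[:,0].mean(0),(0,0),0)
    b=cv2.boundingRect(c); p=onz(d,u+x0,v+y0,z)
    print(name,'uv',round(u+x0,1),round(v+y0,1),'ax',np.round(ax,1),'bb',b[0]+x0,b[1]+y0,b[2:],'->',p.round(1)); return c+[x0,y0]
Y=lambda h,s,v:(h>15)&(h<35)&(s>110)&(v>110)
W=lambda h,s,v:(s<45)&(v>150)
K=lambda h,s,v:(s<70)&(v>120)
B=lambda h,s,v:(v<75)
O=lambda h,s,v:(h<20)&(s>130)&(v>60)
blob(t,(328,135,355,165),Y,100,'honeyT'); blob(s,(258,155,290,178),Y,100,'honeyS')
blob(t,(250,132,278,162),W,115,'canT'); blob(s,(262,228,300,252),W,115,'canS')
blob(t,(232,165,246,180),K,170,'knobT'); blob(s,(318,238,334,250),K,170,'knobS')
blob(t,(295,142,312,156),K,90,'saltT'); blob(s,(271,198,288,212),K,86,'saltS')
for d,box,n in((t,(366,138,444,212),'trayT'),(s,(245,85,335,165),'trayS')):
    c=blob(d,box,O,22,n)
    g=np.array([onz(d,*q[0],22) for q in c],np.float32)
    r=cv2.minAreaRect(g); print(r)
# predicted tin/spice
blob(t,(270,166,302,198),W,58,'tinT');blob(s,(300,212,340,242),W,58,'tinS')
R=lambda h,s,v:((h<8)|(h>100))&(s>60)
blob(t,(313,170,331,188),R,105,'spiceT');blob(s,(300,168,322,186),R,105,'spiceS')
E
python3 m.py
```

```text
honeyT uv 340.3 148.9 ax [18.9 19.3] bb 331 139 (20, 21) -> [515.8 -13.7]
honeyS uv 272.9 168.2 ax [20.3 24.1] bb 261 158 (24, 20) -> [518.   -9.1]
canT uv 263.0 144.3 ax [12.3 13.1] bb 257 138 (13, 14) -> [525.6 223.4]
canS uv 281.5 242.9 ax [19.7 34.4] bb 266 232 (34, 20) -> [524.2 225.8]
knobT uv 220.0 150.8 ax [21.4 43. ] bb 232 165 (14, 10) -> [495.2 341.6]
knobS uv 326.6 247.4 ax [4.1 5.6] bb 324 245 (6, 5) -> [431.9 285.3]
saltT uv 303.4 146.3 ax [10.6 18. ] bb 295 142 (17, 11) -> [524.7 100.8]
saltS uv 280.1 205.8 ax [12.4 19. ] bb 271 198 (17, 14) -> [513.7 102.9]
trayT uv 415.7 159.6 ax [31.  43.6] bb 394 144 (41, 33) -> [ 495.8 -262.7]
((494.5380859375, -257.23480224609375), (105.17062377929688, 131.73081970214844), 0.42282038927078247)
trayS uv 175.6 243.1 ax [ 98.4 258.6] bb 254 109 (73, 52) -> [783.6 127.2]
((452.27520751953125, -217.752685546875), (195.81927490234375, 213.74655151367188), 1.974158525466919)
tinT uv 284.9 181.4 ax [18.2 19. ] bb 276 171 (20, 21) -> [417.8 160. ]
tinS uv 321.1 225.4 ax [24.7 31.5] bb 306 212 (34, 27) -> [419.7 159.5]
spiceT uv 321.7 178.2 ax [10.9 11.4] bb 316 173 (12, 12) -> [423.7  42.8]
spiceS uv 310.5 178.6 ax [11.7 14.1] bb 304 173 (14, 13) -> [427.2  45. ]
```

Run:
```python
from h import *
t=shot('top');s=shot('scene')
T=lambda x,y,z:onz(t,190+(x+.5)/3-.5,125+(y+.5)/3-.5,z).round(1)
S=lambda x,y,z:onz(s,235+x/3.2-.3,85+(y-275)/3.2-.3,z).round(1)
print('tray',T(643,149.5,22)); print('knob',T(148,146,170),'salt',T(343,75,88))
print('TL',T(606,101,71),S(129,420,71)); print('TR',T(688,104,36),S(117,374,36)); print('BR',T(697.5,190,71),S(212,337,71))
for n in[(78,520),(295,488),(62,352)]: print('corner',S(*n,18 if n[0]!=62 else 22))
```

```text
tray [ 446.6 -224.2]
knob [429.3 284.4] salt [514.5  98.9]
TL [ 491.9 -176.9] [ 495.  -173.7]
TR [ 494.6 -270.4] [ 497.5 -270.4]
BR [ 398.7 -272.4] [ 405.  -268.8]
corner [ 552.2 -109.5]
corner [ 352.7 -115. ]
corner [ 546.7 -324.3]
```

{"api": "drive_tool", "payload": {"plan": [{"gripper": 0.0854,"slide": [0.04,-0.03,0],"rotation": [0,0,-0.134]},{"gripper": 0.0854,"slide": [0.04,-0.03,0],"rotation": [0,0,-0.134]},{"gripper": 0.0854,"slide": [0.04,-0.03,0],"rotation": [0,0,-0.134]},{"gripper": 0.0854,"slide": [0.04,-0.03,0],"rotation": [0,0,-0.134]},{"gripper": 0.0854,"slide": [0.04,-0.03,0],"rotation": [0,0,0]},{"gripper": 0.0854,"slide": [0.03,-0.03,0],"rotation": [0,0,0]},{"gripper": 0.0854,"slide": [0.03,-0.03,0],"rotation": [0,0,0]}], "newtons": 40}}

```text
time: 1.1
position: [396.8, 321.6, 231.4]
tool_rot: [180.0, 0.0, 135.0]
force: [-0.2, 0.6, 0.2]
finger_gap: 1.002
grip_force: 0.0
```

{"api": "drive_tool", "payload": {"plan": [{"gripper": 0.0854,"slide": [0.032,-0.0243,0],"rotation": [0,0,0]},{"gripper": 0.0854,"slide": [0.032,-0.0243,0],"rotation": [0,0,0]},{"gripper": 0.0854,"slide": [0.032,-0.0243,0],"rotation": [0,0,0]},{"gripper": 0.0854,"slide": [0.032,-0.0243,0],"rotation": [0,0,0]},{"gripper": 0.0854,"slide": [0,0,-0.03],"rotation": [0,0,0]},{"gripper": 0.0854,"slide": [0,0,-0.04],"rotation": [0,0,0]},{"gripper": 0.0854,"slide": [0,0,0],"rotation": [0,0,0]}]}}

```text
time: 1.8
position: [519.9, 224.3, 156.5]
tool_rot: [-179.5, -0.3, 135.0]
force: [-0.8, -0.0, 0.3]
finger_gap: 0.999
grip_force: 0.0
```

Run:
```python
from h import *
t=shot('top');s=shot('scene')
a=cv2.resize(t['bgr'][125:205,220:310],None,fx=5,fy=5,interpolation=cv2.INTER_CUBIC)
b=cv2.resize(s['bgr'][190:290,230:310],None,fx=4.4,fy=4.4,interpolation=cv2.INTER_CUBIC)
o=np.zeros((440,800,3),np.uint8);o[:400,:450]=a;o[:,448:]=b;cv2.imwrite('pics/c2.png',o)
```

```text
(no output)
```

View pics/c2.png

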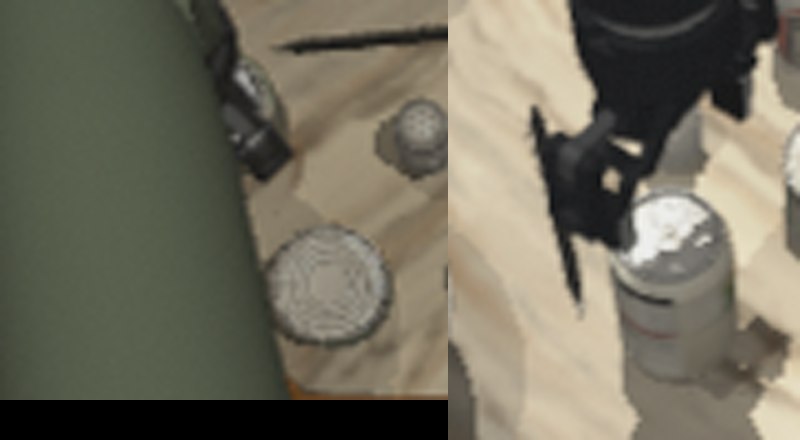

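{"api": "drive_tool", "payload": {"plan": [{"gripper": 0.0854,"slide": [0,0,-0.03],"rotation": [0,0,0]},{"gripper": 0.0854,"slide": [0,0,-0.04],"rotation": [0,0,0]},{"gripper": 0.0854,"slide": [0,0,-0.029],"rotation": [0,0,0]},{"gripper": 0.0854,"slide": [0,0,0],"rotation": [0,0,0]},{"gripper": 0.0854,"slide": [0,0,0],"rotation": [0,0,0]}]}}

```text
time: 2.4
position: [524.6, 226.6, 64.3]
tool_rot: [179.9, 0.1, 135.1]
force: [0.1, -0.6, 0.7]
finger_gap: 0.997
grip_force: 0.0
```

{"api": "drive_tool", "payload": {"plan": [{"gripper": 0.055,"slide": [0,0,0],"rotation": [0,0,0]},{"gripper": 0.055,"slide": [0,0,0],"rotation": [0,0,0]},{"gripper": 0.055,"slide": [0,0,0],"rotation": [0,0,0]},{"gripper": 0.055,"slide": [0,0,0],"rotation": [0,0,0]},{"gripper": 0.055,"slide": [0,0,0],"rotation": [0,0,0]}]}}

```text
time: 2.9
position: [525.4, 226.4, 65.4]
tool_rot: [179.8, 0.1, 135.0]
force: [-2.5, -0.9, 6.6]
finger_gap: 0.756
grip_force: 42.8
```

{"api": "drive_tool", "payload": {"plan": [{"gripper": 0.055,"slide": [0,0,0.015],"rotation": [0,0,0]},{"gripper": 0.055,"slide": [0,0,0.025],"rotation": [0,0,0]},{"gripper": 0.055,"slide": [0,0,0.035],"rotation": [0,0,0]},{"gripper": 0.055,"slide": [0,0,0.035],"rotation": [0,0,0]},{"gripper": 0.055,"slide": [0,0,0.02],"rotation": [0,0,0]},{"gripper": 0.055,"slide": [0,0,0],"rotation": [0,0,0]}]}}

```text
time: 3.5
position: [525.9, 226.7, 196.8]
tool_rot: [179.6, 0.2, 135.0]
force: [0.3, 0.6, -3.4]
finger_gap: 0.752
grip_force: 45.7
```

{"api": "drive_tool", "payload": {"plan": [{"gripper": 0.055,"slide": [-0.001,-0.015,0],"rotation": [0,0,0]},{"gripper": 0.055,"slide": [-0.002,-0.026,0],"rotation": [0,0,0]},{"gripper": 0.055,"slide": [-0.003,-0.04,0],"rotation": [0,0,0]},{"gripper": 0.055,"slide": [-0.003,-0.04,0],"rotation": [0,0,0]},{"gripper": 0.055,"slide": [-0.003,-0.04,0],"rotation": [0,0,0]},{"gripper": 0.055,"slide": [-0.003,-0.04,0],"rotation": [0,0,0]},{"gripper": 0.055,"slide": [-0.003,-0.04,0],"rotation": [0,0,0]},{"gripper": 0.055,"slide": [-0.003,-0.04,0],"rotation": [0,0,0]}]}}

```text
time: 4.3
position: [500.3, -57.0, 190.6]
tool_rot: [-179.9, -0.1, 135.0]
force: [0.1, -0.6, -3.1]
finger_gap: 0.751
grip_force: 45.6
```

{"api": "drive_tool", "payload": {"plan": [{"gripper": 0.055,"slide": [-0.004,-0.04,0],"rotation": [0,0,0]},{"gripper": 0.055,"slide": [-0.003,-0.04,0],"rotation": [0,0,0]},{"gripper": 0.055,"slide": [-0.002,-0.025,0],"rotation": [0,0,0]},{"gripper": 0.055,"slide": [-0.001,-0.014,0],"rotation": [0,0,0]},{"gripper": 0.055,"slide": [0,0,0],"rotation": [0,0,0]},{"gripper": 0.055,"slide": [0,0,0],"rotation": [0,0,0]}]}}

```text
time: 4.9
position: [491.6, -173.4, 191.4]
tool_rot: [-180.0, -0.1, 135.0]
force: [0.2, 0.1, -2.5]
finger_gap: 0.755
grip_force: 45.7
```

Run:
```python
from h import *
print({k:np.round(v,1).tolist() for k,v in env.sense().items() if k in('q','position','tool_rot','force')})
t=shot('top');s=shot('scene')
a=cv2.resize(t['bgr'][125:215,370:450],None,fx=5,fy=5,interpolation=cv2.INTER_CUBIC)
b=cv2.resize(s['bgr'][75:165,245:333],None,fx=4.5,fy=5,interpolation=cv2.INTER_CUBIC)
cv2.imwrite('pics/c3.png',np.hstack([a,b]))
```

```text
{'q': [-27.6, 17.5, -18.8, 53.8, 0.0, 17.4], 'position': [491.6, -173.4, 191.4], 'tool_rot': [-180.0, -0.1, 135.0], 'force': [0.2, 0.1, -2.5]}
```

View pics/c3.png

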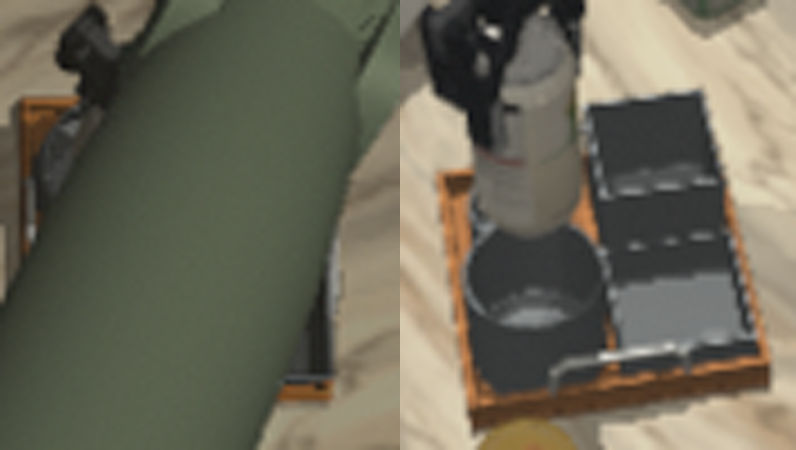

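{"api": "drive_tool", "payload": {"plan": [{"gripper": 0.055,"slide": [0.002,-0.002,-0.02],"rotation": [0,0,0]},{"gripper": 0.055,"slide": [0,0,-0.03],"rotation": [0,0,0]},{"gripper": 0.055,"slide": [0,0,-0.03],"rotation": [0,0,0]},{"gripper": 0.055,"slide": [0,0,-0.02],"rotation": [0,0,0]},{"gripper": 0.055,"slide": [0,0,-0.008],"rotation": [0,0,0]},{"gripper": 0.055,"slide": [0,0,0],"rotation": [0,0,0]},{"gripper": 0.055,"slide": [0,0,0],"rotation": [0,0,0]}]}}

```text
time: 5.7
position: [495.2, -175.9, 85.2]
tool_rot: [180.0, 0.1, 135.1]
force: [-0.0, -0.0, -2.6]
finger_gap: 0.752
grip_force: 45.7
```

{"api": "drive_tool", "payload": {"plan": [{"gripper": 0.055,"slide": [0,0,-0.004],"rotation": [0,0,0]},{"gripper": 0.055,"slide": [0,0,-0.003],"rotation": [0,0,0]},{"gripper": 0.055,"slide": [0,0,-0.002],"rotation": [0,0,0]},{"gripper": 0.055,"slide": [0,0,0],"rotation": [0,0,0]}]}}

```text
time: 6.1
position: [494.7, -176.3, 75.6]
tool_rot: [180.0, 0.0, 135.0]
force: [-0.5, 0.5, -0.8]
finger_gap: 0.749
grip_force: 45.8
```

Just touching; a little lower.

{"api": "drive_tool", "payload": {"plan": [{"gripper": 0.055,"slide": [0,0,-0.001],"rotation": [0,0,0]},{"gripper": 0.055,"slide": [0,0,-0.001],"rotation": [0,0,0]},{"gripper": 0.055,"slide": [0,0,0],"rotation": [0,0,0]}]}}

```text
time: 6.4
position: [495.1, -176.7, 75.5]
tool_rot: [180.0, 0.1, 135.0]
force: [-4.8, 2.2, 15.7]
finger_gap: 0.749
grip_force: 47.2
```

{"api": "drive_tool", "payload": {"plan": [{"gripper": 0.0854,"slide": [0,0,0],"rotation": [0,0,0]},{"gripper": 0.0854,"slide": [0,0,0],"rotation": [0,0,0]},{"gripper": 0.0854,"slide": [0,0,0],"rotation": [0,0,0]},{"gripper": 0.0854,"slide": [0,0,0.02],"rotation": [0,0,0]},{"gripper": 0.0854,"slide": [0,0,0.04],"rotation": [0,0,0]},{"gripper": 0.0854,"slide": [0,0,0.04],"rotation": [0,0,0]},{"gripper": 0.0854,"slide": [0,0,0.04],"rotation": [0,0,0]}]}}

```text
time: 7.1
position: [494.1, -175.9, 214.4]
tool_rot: [-180.0, -0.0, 135.0]
force: [0.8, -0.6, -1.1]
finger_gap: 1.002
grip_force: 0.0
```

{"api": "drive_tool", "payload": {"plan": [{"gripper": 0.0854,"slide": [-0.005,0.037,0],"rotation": [0,0,0]},{"gripper": 0.0854,"slide": [-0.005,0.039,0],"rotation": [0,0,0]},{"gripper": 0.0854,"slide": [-0.006,0.039,0],"rotation": [0,0,0]},{"gripper": 0.0854,"slide": [-0.006,0.039,0],"rotation": [0,0,0]},{"gripper": 0.0854,"slide": [-0.006,0.039,0],"rotation": [0,0,0]},{"gripper": 0.0854,"slide": [-0.006,0.039,0],"rotation": [0,0,0]},{"gripper": 0.0854,"slide": [-0.006,0.039,0],"rotation": [0,0,0]},{"gripper": 0.0854,"slide": [-0.006,0.039,0],"rotation": [0,0,0]}]}}

```text
time: 7.9
position: [448.0, 135.4, 213.2]
tool_rot: [180.0, 0.0, 135.0]
force: [1.2, 0.2, 0.0]
finger_gap: 0.997
grip_force: 0.0
```

{"api": "drive_tool", "payload": {"plan": [{"gripper": 0.0854,"slide": [-0.006,0.039,0],"rotation": [0,0,0]},{"gripper": 0.0854,"slide": [-0.006,0.039,0],"rotation": [0,0,0]},{"gripper": 0.0854,"slide": [-0.004,0.039,0],"rotation": [0,0,0]},{"gripper": 0.0854,"slide": [-0.002,0.033,0],"rotation": [0,0,0]},{"gripper": 0.0854,"slide": [0,0,0],"rotation": [0,0,0]},{"gripper": 0.0854,"slide": [0,0,0],"rotation": [0,0,0]}]}}

```text
time: 8.5
position: [430.0, 284.2, 212.9]
tool_rot: [-179.9, 0.0, 135.1]
force: [0.1, -0.7, -1.0]
finger_gap: 1.004
grip_force: 0.0
```

Run:
```python
from h import *
print({k:np.round(v,1).tolist() for k,v in env.sense().items() if k in('position','tool_rot','force')})
t=shot('top');s=shot('scene')
a=cv2.resize(t['bgr'][125:215,370:450],None,fx=4,fy=4,interpolation=cv2.INTER_CUBIC)
b=cv2.resize(s['bgr'][75:165,245:333],None,fx=4,fy=4,interpolation=cv2.INTER_CUBIC)
c=s['bgr'][200:320,260:380][:, :]; c=cv2.resize(c,(360,360))[:240+120]
cv2.imwrite('pics/c4.png',np.hstack([cv2.resize(a,(220,360)),cv2.resize(b,(220,360)),c]))
```

```text
{'position': [430.0, 284.2, 212.9], 'tool_rot': [-179.9, 0.0, 135.1], 'force': [0.1, -0.7, -1.0]}
```

View pics/c4.png

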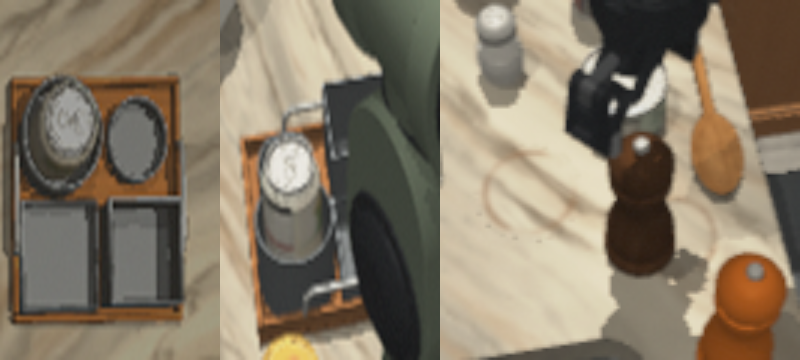

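{"api": "drive_tool", "payload": {"plan": [{"gripper": 0.0854,"slide": [0,0,-0.03],"rotation": [0,0,0]},{"gripper": 0.0854,"slide": [0,0,-0.04],"rotation": [0,0,0]},{"gripper": 0.0854,"slide": [0,0,-0.026],"rotation": [0,0,0]},{"gripper": 0.0854,"slide": [0,0,0],"rotation": [0,0,0]},{"gripper": 0.0854,"slide": [0,0,0],"rotation": [0,0,0]}]}}

```text
time: 9.1
position: [430.7, 283.0, 117.7]
tool_rot: [-180.0, -0.0, 134.9]
force: [0.5, -0.2, 0.4]
finger_gap: 0.999
grip_force: 0.0
```

{"api": "drive_tool", "payload": {"plan": [{"gripper": 0.036,"slide": [0,0,0],"rotation": [0,0,0]},{"gripper": 0.036,"slide": [0,0,0],"rotation": [0,0,0]},{"gripper": 0.036,"slide": [0,0,0],"rotation": [0,0,0]},{"gripper": 0.036,"slide": [0,0,0],"rotation": [0,0,0]},{"gripper": 0.036,"slide": [0,0,0],"rotation": [0,0,0]},{"gripper": 0.036,"slide": [0,0,0],"rotation": [0,0,0]}]}}

```text
time: 9.7
position: [431.5, 284.4, 119.1]
tool_rot: [179.8, 0.1, 135.0]
force: [-0.7, 0.2, 5.8]
finger_gap: 0.55
grip_force: 40.2
```

{"api": "drive_tool", "payload": {"plan": [{"gripper": 0.036,"slide": [0,0,0.015],"rotation": [0,0,0]},{"gripper": 0.036,"slide": [0,0,0.025],"rotation": [0,0,0]},{"gripper": 0.036,"slide": [0,0,0.035],"rotation": [0,0,0]},{"gripper": 0.036,"slide": [0,0,0.035],"rotation": [0,0,0]},{"gripper": 0.036,"slide": [0,0,0.03],"rotation": [0,0,0]},{"gripper": 0.036,"slide": [0,0,0],"rotation": [0,0,0]}]}}

```text
time: 10.3
position: [432.7, 285.1, 262.2]
tool_rot: [179.5, 0.2, 135.0]
force: [0.8, 0.8, -1.0]
finger_gap: 0.549
grip_force: 41.5
```

{"api": "drive_tool", "payload": {"plan": [{"gripper": 0.036,"slide": [0,-0.015,0],"rotation": [0,0,0]},{"gripper": 0.036,"slide": [-0.001,-0.025,0],"rotation": [0,0,0]},{"gripper": 0.036,"slide": [-0.002,-0.04,0],"rotation": [0,0,0]},{"gripper": 0.036,"slide": [-0.002,-0.04,0],"rotation": [0,0,0]},{"gripper": 0.036,"slide": [-0.002,-0.04,0],"rotation": [0,0,0]},{"gripper": 0.036,"slide": [-0.002,-0.04,0],"rotation": [0,0,0]},{"gripper": 0.036,"slide": [-0.002,-0.04,0],"rotation": [0,0,0]},{"gripper": 0.036,"slide": [-0.002,-0.04,0],"rotation": [0,0,0]}]}}

```text
time: 11.1
position: [415.5, 2.0, 255.9]
tool_rot: [-179.9, -0.1, 135.0]
force: [1.4, 0.5, -1.9]
finger_gap: 0.546
grip_force: 41.6
```

{"api": "drive_tool", "payload": {"plan": [{"gripper": 0.036,"slide": [-0.002,-0.04,0],"rotation": [0,0,0]},{"gripper": 0.036,"slide": [-0.002,-0.04,0],"rotation": [0,0,0]},{"gripper": 0.036,"slide": [-0.002,-0.04,0],"rotation": [0,0,0]},{"gripper": 0.036,"slide": [-0.002,-0.04,0],"rotation": [0,0,0]},{"gripper": 0.036,"slide": [-0.002,-0.04,0],"rotation": [0,0,0]},{"gripper": 0.036,"slide": [-0.002,-0.04,0],"rotation": [0,0,0]},{"gripper": 0.036,"slide": [-0.002,-0.02,0],"rotation": [0,0,0]},{"gripper": 0.036,"slide": [-0.001,-0.015,0],"rotation": [0,0,0]}]}}

```text
time: 11.9
position: [400.7, -272.4, 255.7]
tool_rot: [-180.0, -0.2, 134.9]
force: [-0.1, 0.6, -1.5]
finger_gap: 0.546
grip_force: 41.7
```

{"api": "drive_tool", "payload": {"plan": [{"gripper": 0.036,"slide": [0,0,0],"rotation": [0,0,0]},{"gripper": 0.036,"slide": [0,0,0],"rotation": [0,0,0]}]}}

```text
time: 12.1
position: [401.7, -270.3, 256.5]
tool_rot: [180.0, -0.1, 135.0]
force: [-0.2, 0.1, -1.2]
finger_gap: 0.546
grip_force: 41.7
```

Run:
```python
from h import *
print({k:np.round(v,1).tolist() for k,v in env.sense().items() if k in('q','position','tool_rot','force')})
t=shot('top');s=shot('scene')
a=cv2.resize(t['bgr'][125:225,360:450],(360,400))
b=cv2.resize(s['bgr'][50:165,245:360],(400,400))
cv2.imwrite('pics/c5.png',np.hstack([a,b]))
```

```text
{'q': [-42.7, 10.8, -17.8, 61.5, 0.0, 2.3], 'position': [401.7, -270.3, 256.5], 'tool_rot': [180.0, -0.1, 135.0], 'force': [-0.2, 0.1, -1.2]}
```

View pics/c5.png

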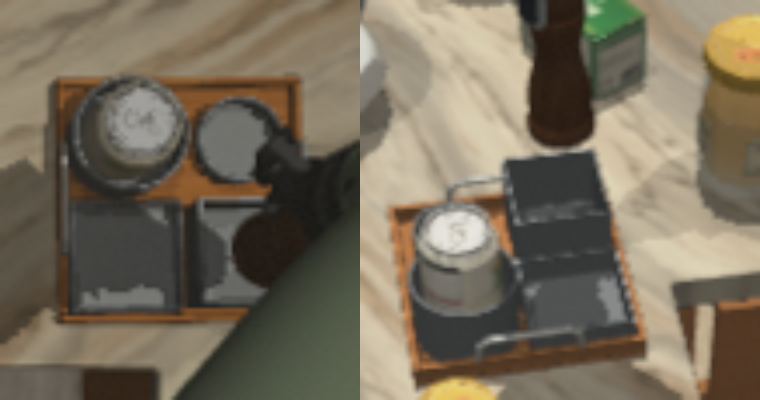

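{"api": "drive_tool", "payload": {"plan": [{"gripper": 0.036,"slide": [0,0,-0.02],"rotation": [0,0,0]},{"gripper": 0.036,"slide": [0,0,-0.03],"rotation": [0,0,0]},{"gripper": 0.036,"slide": [0,0,-0.03],"rotation": [0,0,0]},{"gripper": 0.036,"slide": [0,0,-0.025],"rotation": [0,0,0]},{"gripper": 0.036,"slide": [0,0,-0.015],"rotation": [0,0,0]},{"gripper": 0.036,"slide": [0,0,-0.004],"rotation": [0,0,0]},{"gripper": 0.036,"slide": [0,0,0],"rotation": [0,0,0]},{"gripper": 0.036,"slide": [0,0,0],"rotation": [0,0,0]}]}}

```text
time: 13.0
position: [403.1, -271.2, 134.3]
tool_rot: [180.0, 0.1, 135.1]
force: [0.2, -0.2, -0.8]
finger_gap: 0.549
grip_force: 41.8
```

{"api": "drive_tool", "payload": {"plan": [{"gripper": 0.036,"slide": [0,0,-0.002],"rotation": [0,0,0]},{"gripper": 0.036,"slide": [0,0,-0.002],"rotation": [0,0,0]},{"gripper": 0.036,"slide": [0,0,0],"rotation": [0,0,0]}]}}

```text
time: 13.3
position: [402.5, -271.2, 129.4]
tool_rot: [180.0, 0.0, 135.0]
force: [-0.2, -0.9, -2.9]
finger_gap: 0.547
grip_force: 41.7
```

{"api": "drive_tool", "payload": {"plan": [{"gripper": 0.036,"slide": [0,0,-0.001],"rotation": [0,0,0]},{"gripper": 0.036,"slide": [0,0,-0.001],"rotation": [0,0,0]},{"gripper": 0.036,"slide": [0,0,0],"rotation": [0,0,0]}]}}

```text
time: 13.6
position: [403.7, -272.6, 129.2]
tool_rot: [-180.0, 0.2, 135.0]
force: [-0.9, 0.4, 10.5]
finger_gap: 0.551
grip_force: 42.6
```

{"api": "drive_tool", "payload": {"plan": [{"gripper": 0.0854,"slide": [0,0,0],"rotation": [0,0,0]},{"gripper": 0.0854,"slide": [0,0,0],"rotation": [0,0,0]},{"gripper": 0.0854,"slide": [0,0,0],"rotation": [0,0,0]},{"gripper": 0.0854,"slide": [0,0,0],"rotation": [0,0,0]},{"gripper": 0.0854,"slide": [0,0,0.02],"rotation": [0,0,0]},{"gripper": 0.0854,"slide": [0,0,0.035],"rotation": [0,0,0]},{"gripper": 0.0854,"slide": [0,0,0.035],"rotation": [0,0,0]}]}}

```text
time: 14.3
position: [401.8, -270.6, 217.6]
tool_rot: [-180.0, -0.1, 135.0]
force: [0.5, -0.9, 0.2]
finger_gap: 1.0
grip_force: 0.0
```

{"api": "drive_tool", "payload": {"plan": [{"gripper": 0.0854,"slide": [0.011,0.037,0],"rotation": [0,0,0]},{"gripper": 0.0854,"slide": [0.011,0.037,0],"rotation": [0,0,0]},{"gripper": 0.0854,"slide": [0.011,0.037,0],"rotation": [0,0,0]},{"gripper": 0.0854,"slide": [0.011,0.037,0],"rotation": [0,0,0]},{"gripper": 0.0854,"slide": [0.011,0.037,0],"rotation": [0,0,0]},{"gripper": 0.0854,"slide": [0.011,0.037,0],"rotation": [0,0,0]},{"gripper": 0.0854,"slide": [0.011,0.037,0],"rotation": [0,0,0]},{"gripper": 0.0854,"slide": [0.011,0.037,0],"rotation": [0,0,0]}]}}

```text
time: 15.1
position: [490.6, 26.5, 217.2]
tool_rot: [-180.0, -0.0, 135.0]
force: [0.9, 0.1, 0.0]
finger_gap: 1.001
grip_force: 0.0
```

{"api": "drive_tool", "payload": {"plan": [{"gripper": 0.0854,"slide": [0.011,0.037,0],"rotation": [0,0,0]},{"gripper": 0.0854,"slide": [0.011,0.037,0],"rotation": [0,0,0]},{"gripper": 0.0854,"slide": [0.002,0.002,0],"rotation": [0,0,0]},{"gripper": 0.0854,"slide": [0,0,0],"rotation": [0,0,0]},{"gripper": 0.0854,"slide": [0,0,0],"rotation": [0,0,0]}]}}

```text
time: 15.6
position: [514.0, 100.2, 217.0]
tool_rot: [-179.9, -0.0, 135.0]
force: [-0.8, 0.0, -0.5]
finger_gap: 1.0
grip_force: 0.0
```

Run:
```python
from h import *
print({k:np.round(v,1).tolist() for k,v in env.sense().items() if k in('q','position','tool_rot','force')})
t=shot('top');s=shot('scene')
a=cv2.resize(t['bgr'][125:215,290:450],(480,270),interpolation=2)
b=cv2.resize(s['bgr'][75:235,245:345],(300,480),interpolation=2)
o=np.zeros((480,780,3),np.uint8);o[:270,:480]=a;o[:,480:]=b
cv2.imwrite('pics/c6.png',o)
```

```text
{'q': [3.0, 16.5, -16.2, 57.3, -0.0, 48.0], 'position': [514.0, 100.2, 217.0], 'tool_rot': [-179.9, -0.0, 135.0], 'force': [-0.8, 0.0, -0.5]}
```

View pics/c6.png

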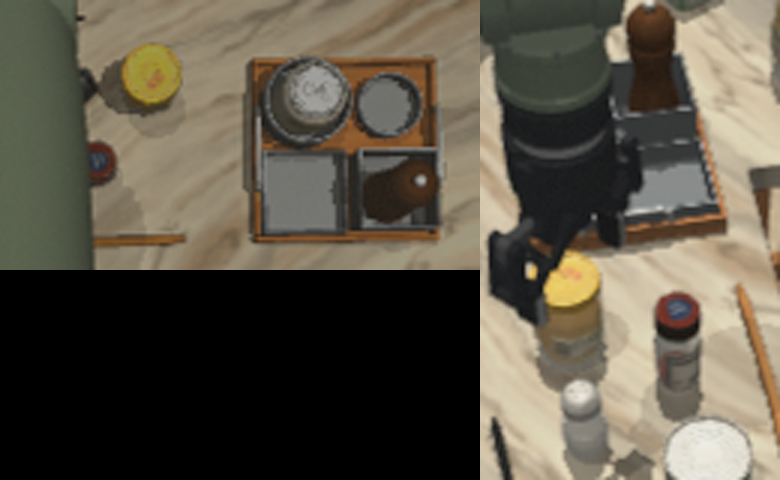

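{"api": "drive_tool", "payload": {"plan": [{"gripper": 0.0854,"slide": [0,0,-0.03],"rotation": [0,0,0]},{"gripper": 0.0854,"slide": [0,0,-0.045],"rotation": [0,0,0]},{"gripper": 0.0854,"slide": [0,0,-0.045],"rotation": [0,0,0]},{"gripper": 0.0854,"slide": [0,0,-0.04],"rotation": [0,0,0]},{"gripper": 0.0854,"slide": [0,0,-0.02],"rotation": [0,0,0]},{"gripper": 0.0854,"slide": [0,0,-0.006],"rotation": [0,0,0]},{"gripper": 0.0854,"slide": [0,0,0],"rotation": [0,0,0]},{"gripper": 0.05,"slide": [0,0,0],"rotation": [0,0,0]}]}}

```text
time: 16.5
position: [515.6, 100.5, 32.6]
tool_rot: [179.9, 0.1, 135.0]
force: [0.5, -0.4, -0.6]
finger_gap: 0.862
grip_force: 0.0
```

{"api": "drive_tool", "payload": {"plan": [{"gripper": 0.033,"slide": [0,0,0],"rotation": [0,0,0]},{"gripper": 0.033,"slide": [0,0,0],"rotation": [0,0,0]},{"gripper": 0.033,"slide": [0,0,0],"rotation": [0,0,0]},{"gripper": 0.033,"slide": [0,0,0],"rotation": [0,0,0]},{"gripper": 0.033,"slide": [0,0,0],"rotation": [0,0,0]},{"gripper": 0.033,"slide": [0,0,0],"rotation": [0,0,0]}]}}

```text
time: 17.1
position: [515.5, 100.8, 32.9]
tool_rot: [179.9, 0.1, 135.0]
force: [-1.0, -0.7, 8.3]
finger_gap: 0.451
grip_force: 39.3
```

{"api": "drive_tool", "payload": {"plan": [{"gripper": 0.033,"slide": [0,0,0.015],"rotation": [0,0,0]},{"gripper": 0.033,"slide": [0,0,0.03],"rotation": [0,0,0]},{"gripper": 0.033,"slide": [0,0,0.04],"rotation": [0,0,0]},{"gripper": 0.033,"slide": [0,0,0.04],"rotation": [0,0,0]},{"gripper": 0.033,"slide": [0,0,0.025],"rotation": [0,0,0]},{"gripper": 0.033,"slide": [0,0,0],"rotation": [0,0,0]}]}}

```text
time: 17.7
position: [517.2, 101.2, 185.7]
tool_rot: [179.7, 0.3, 135.1]
force: [0.9, -1.0, -1.4]
finger_gap: 0.448
grip_force: 40.1
```

{"api": "drive_tool", "payload": {"plan": [{"gripper": 0.033,"slide": [-0.001,-0.015,0],"rotation": [0,0,0]},{"gripper": 0.033,"slide": [-0.001,-0.03,0],"rotation": [0,0,0]},{"gripper": 0.033,"slide": [-0.002,-0.04,0],"rotation": [0,0,0]},{"gripper": 0.033,"slide": [-0.002,-0.04,0],"rotation": [0,0,0]},{"gripper": 0.033,"slide": [-0.002,-0.04,0],"rotation": [0,0,0]},{"gripper": 0.033,"slide": [-0.002,-0.04,0],"rotation": [0,0,0]},{"gripper": 0.033,"slide": [-0.002,-0.04,0],"rotation": [0,0,0]},{"gripper": 0.033,"slide": [-0.002,-0.04,0],"rotation": [0,0,0]}]}}

```text
time: 18.5
position: [498.6, -185.9, 179.6]
tool_rot: [-179.9, -0.2, 135.0]
force: [0.7, 0.3, -1.7]
finger_gap: 0.453
grip_force: 40.1
```

{"api": "drive_tool", "payload": {"plan": [{"gripper": 0.033,"slide": [-0.002,-0.04,0],"rotation": [0,0,0]},{"gripper": 0.033,"slide": [-0.001,-0.03,0],"rotation": [0,0,0]},{"gripper": 0.033,"slide": [-0.001,-0.016,0],"rotation": [0,0,0]},{"gripper": 0.033,"slide": [0,0,0],"rotation": [0,0,0]},{"gripper": 0.033,"slide": [0,0,0],"rotation": [0,0,0]}]}}

```text
time: 19.0
position: [495.5, -269.2, 180.3]
tool_rot: [180.0, -0.2, 135.0]
force: [-0.1, 0.7, -2.1]
finger_gap: 0.453
grip_force: 40.1
```

Run:
```python
from h import *
print({k:np.round(v,1).tolist() for k,v in env.sense().items() if k in('q','position','tool_rot','force')})
t=shot('top');s=shot('scene')
a=cv2.resize(t['bgr'][125:225,360:450],(360,400),interpolation=2)
b=cv2.resize(s['bgr'][50:165,225:340],(400,400),interpolation=2)
cv2.imwrite('pics/c7.png',np.hstack([a,b]))
```

```text
{'q': [-36.0, 22.5, -13.3, 54.4, 0.0, 8.9], 'position': [495.5, -269.2, 180.3], 'tool_rot': [180.0, -0.2, 135.0], 'force': [-0.1, 0.7, -2.1]}
```

View pics/c7.png

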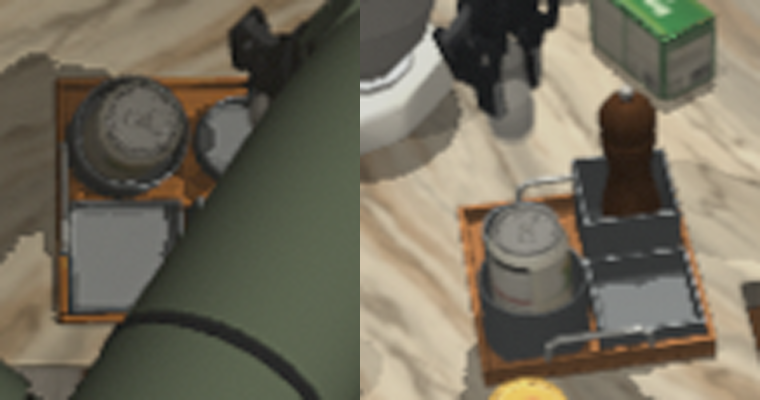

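{"api": "drive_tool", "payload": {"plan": [{"gripper": 0.033,"slide": [0,-0.001,-0.02],"rotation": [0,0,0]},{"gripper": 0.033,"slide": [0,0,-0.03],"rotation": [0,0,0]},{"gripper": 0.033,"slide": [0,0,-0.03],"rotation": [0,0,0]},{"gripper": 0.033,"slide": [0,0,-0.03],"rotation": [0,0,0]},{"gripper": 0.033,"slide": [0,0,-0.015],"rotation": [0,0,0]},{"gripper": 0.033,"slide": [0,0,-0.007],"rotation": [0,0,0]},{"gripper": 0.033,"slide": [0,0,0],"rotation": [0,0,0]},{"gripper": 0.033,"slide": [0,0,0],"rotation": [0,0,0]}]}}

```text
time: 19.9
position: [497.2, -271.0, 50.2]
tool_rot: [180.0, 0.1, 135.1]
force: [0.4, 0.2, -0.7]
finger_gap: 0.449
grip_force: 40.1
```

{"api": "drive_tool", "payload": {"plan": [{"gripper": 0.033,"slide": [0,0,-0.003],"rotation": [0,0,0]},{"gripper": 0.033,"slide": [0,0,-0.002],"rotation": [0,0,0]},{"gripper": 0.033,"slide": [0,0,-0.002],"rotation": [0,0,0]},{"gripper": 0.033,"slide": [0,0,0],"rotation": [0,0,0]}]}}

```text
time: 20.3
position: [496.9, -271.5, 43.1]
tool_rot: [180.0, 0.1, 135.0]
force: [-1.1, 0.9, 3.2]
finger_gap: 0.451
grip_force: 40.9
```

Contact beginning; press 1 mm, then open part way and rise.

{"api": "drive_tool", "payload": {"plan": [{"gripper": 0.033,"slide": [0,0,-0.001],"rotation": [0,0,0]},{"gripper": 0.033,"slide": [0,0,0],"rotation": [0,0,0]},{"gripper": 0.06,"slide": [0,0,0],"rotation": [0,0,0]},{"gripper": 0.06,"slide": [0,0,0],"rotation": [0,0,0]},{"gripper": 0.06,"slide": [0,0,0],"rotation": [0,0,0]},{"gripper": 0.06,"slide": [0,0,0],"rotation": [0,0,0]}]}}

```text
time: 20.9
position: [496.3, -271.0, 41.0]
tool_rot: [-180.0, -0.0, 135.0]
force: [-0.2, -0.1, -0.0]
finger_gap: 0.701
grip_force: 0.0
```

{"api": "drive_tool", "payload": {"plan": [{"gripper": 0.06,"slide": [0,0,0.02],"rotation": [0,0,0]},{"gripper": 0.06,"slide": [0,0,0.04],"rotation": [0,0,0]},{"gripper": 0.06,"slide": [0,0,0.04],"rotation": [0,0,0]},{"gripper": 0.06,"slide": [0,0,0.04],"rotation": [0,0,0]},{"gripper": 0.06,"slide": [0,0,0.03],"rotation": [0,0,0]},{"gripper": 0.0854,"slide": [0,0,0],"rotation": [0,0,0]}]}}

```text
time: 21.5
position: [498.8, -272.8, 216.0]
tool_rot: [179.9, 0.5, 135.0]
force: [-0.6, -0.9, -0.6]
finger_gap: 0.854
grip_force: 0.0
```

{"api": "drive_tool", "payload": {"plan": [{"gripper": 0.0854,"slide": [0.003,0.037,0],"rotation": [0,0,0]},{"gripper": 0.0854,"slide": [0.003,0.037,0],"rotation": [0,0,0]},{"gripper": 0.0854,"slide": [0.003,0.037,0],"rotation": [0,0,0]},{"gripper": 0.0854,"slide": [0.003,0.037,0],"rotation": [0,0,0]},{"gripper": 0.0854,"slide": [0.003,0.037,0],"rotation": [0,0,0]},{"gripper": 0.0854,"slide": [0.003,0.037,0],"rotation": [0,0,0]},{"gripper": 0.0854,"slide": [0.003,0.037,0],"rotation": [0,0,0]},{"gripper": 0.0854,"slide": [0,0,0],"rotation": [0,0,0]}]}}

```text
time: 22.3
position: [516.6, -8.2, 210.2]
tool_rot: [-180.0, -0.1, 135.4]
force: [0.4, -1.1, -0.7]
finger_gap: 1.001
grip_force: 0.0
```

{"api": "drive_tool", "payload": {"plan": [{"gripper": 0.0854,"slide": [0,0,0],"rotation": [0,0,0]},{"gripper": 0.0854,"slide": [0,0,0],"rotation": [0,0,0]}]}}

```text
time: 22.5
position: [517.2, -12.8, 210.7]
tool_rot: [-180.0, -0.0, 135.0]
force: [0.9, -0.0, 0.4]
finger_gap: 1.002
grip_force: 0.0
```

Run:
```python
from h import *
print({k:np.round(v,1).tolist() for k,v in env.sense().items() if k in('q','position','tool_rot','force')})
t=shot('top');s=shot('scene')
a=cv2.resize(t['bgr'][125:225,360:450],(360,400),interpolation=2)
b=cv2.resize(s['bgr'][75:200,225:350],(400,400),interpolation=2)
cv2.imwrite('pics/c8.png',np.hstack([a,b]))
```

```text
{'q': [-9.6, 16.2, -17.7, 56.1, -0.0, 35.4], 'position': [517.2, -12.8, 210.7], 'tool_rot': [-180.0, -0.0, 135.0], 'force': [0.9, -0.0, 0.4]}
```

View pics/c8.png

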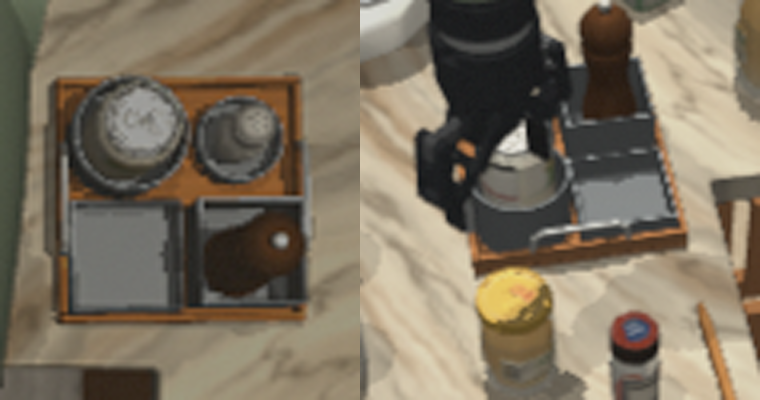

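{"api": "drive_tool", "payload": {"plan": [{"gripper": 0.0854,"slide": [0,0,-0.03],"rotation": [0,0,0]},{"gripper": 0.0854,"slide": [0,0,-0.04],"rotation": [0,0,0]},{"gripper": 0.0854,"slide": [0,0,-0.04],"rotation": [0,0,0]},{"gripper": 0.0854,"slide": [0,0,-0.035],"rotation": [0,0,0]},{"gripper": 0.0854,"slide": [0,0,-0.017],"rotation": [0,0,0]},{"gripper": 0.0854,"slide": [0,0,-0.006],"rotation": [0,0,0]},{"gripper": 0.0854,"slide": [0,0,0],"rotation": [0,0,0]},{"gripper": 0.0854,"slide": [0,0,0],"rotation": [0,0,0]}]}}

```text
time: 23.4
position: [518.4, -12.7, 44.2]
tool_rot: [179.9, 0.1, 135.0]
force: [0.9, -0.7, 0.1]
finger_gap: 1.001
grip_force: 0.0
```

{"api": "drive_tool", "payload": {"plan": [{"gripper": 0.048,"slide": [0,0,0],"rotation": [0,0,0]},{"gripper": 0.048,"slide": [0,0,0],"rotation": [0,0,0]},{"gripper": 0.048,"slide": [0,0,0],"rotation": [0,0,0]},{"gripper": 0.048,"slide": [0,0,0],"rotation": [0,0,0]},{"gripper": 0.048,"slide": [0,0,0],"rotation": [0,0,0]},{"gripper": 0.048,"slide": [0,0,0],"rotation": [0,0,0]}], "newtons": 50}}

```text
time: 24.0
position: [518.1, -12.9, 45.1]
tool_rot: [-180.0, 0.2, 135.0]
force: [-2.7, -2.2, 9.9]
finger_gap: 0.731
grip_force: 50.4
```

{"api": "drive_tool", "payload": {"plan": [{"gripper": 0.048,"slide": [0,0,0.015],"rotation": [0,0,0]},{"gripper": 0.048,"slide": [0,0,0.03],"rotation": [0,0,0]},{"gripper": 0.048,"slide": [0,0,0.04],"rotation": [0,0,0]},{"gripper": 0.048,"slide": [0,0,0.035],"rotation": [0,0,0]},{"gripper": 0.048,"slide": [0,0,0.02],"rotation": [0,0,0]},{"gripper": 0.048,"slide": [0,0,0],"rotation": [0,0,0]}]}}

```text
time: 24.6
position: [519.4, -12.3, 186.4]
tool_rot: [179.8, 0.3, 135.0]
force: [1.8, -0.2, -3.8]
finger_gap: 0.729
grip_force: 54.4
```

{"api": "drive_tool", "payload": {"plan": [{"gripper": 0.048,"slide": [-0.01,-0.013,0],"rotation": [0,0,0]},{"gripper": 0.048,"slide": [-0.02,-0.028,0],"rotation": [0,0,0]},{"gripper": 0.048,"slide": [-0.024,-0.033,0],"rotation": [0,0,0]},{"gripper": 0.048,"slide": [-0.024,-0.033,0],"rotation": [0,0,0]},{"gripper": 0.048,"slide": [-0.02,-0.028,0],"rotation": [0,0,0]},{"gripper": 0.048,"slide": [-0.013,-0.019,0],"rotation": [0,0,0]},{"gripper": 0.048,"slide": [-0.006,-0.009,0],"rotation": [0,0,0]}]}}

```text
time: 25.3
position: [397.4, -175.9, 181.5]
tool_rot: [-179.9, -0.2, 134.9]
force: [0.3, 0.5, -4.7]
finger_gap: 0.728
grip_force: 54.5
```

{"api": "drive_tool", "payload": {"plan": [{"gripper": 0.048,"slide": [0,0,0],"rotation": [0,0,0]},{"gripper": 0.048,"slide": [0,0,0],"rotation": [0,0,0]}]}}

```text
time: 25.5
position: [400.0, -174.5, 182.5]
tool_rot: [180.0, -0.1, 135.0]
force: [-0.9, -0.1, -3.9]
finger_gap: 0.725
grip_force: 54.5
```

Run:
```python
from h import *
t=shot('top');s=shot('scene')
a=cv2.resize(t['bgr'][125:225,360:450],(360,400),interpolation=2)
b=cv2.resize(s['bgr'][50:175,225:350],(400,400),interpolation=2)
cv2.imwrite('pics/c9.png',np.hstack([a,b]))
```

```text
(no output)
```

View pics/c9.png

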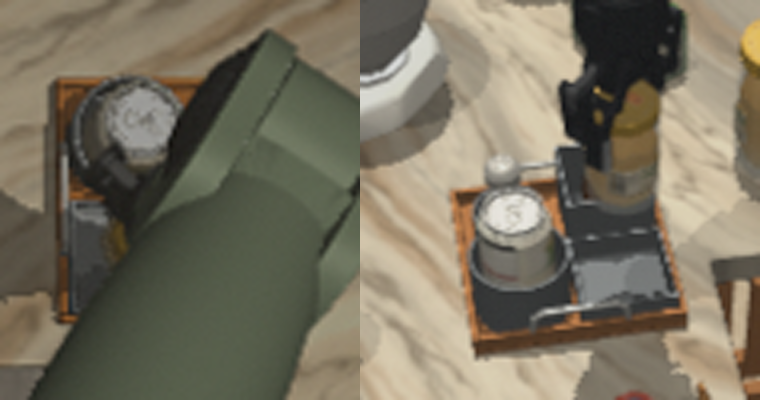

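{"api": "drive_tool", "payload": {"plan": [{"gripper": 0.048,"slide": [0,0,-0.02],"rotation": [0,0,0]},{"gripper": 0.048,"slide": [0,0,-0.03],"rotation": [0,0,0]},{"gripper": 0.048,"slide": [0,0,-0.03],"rotation": [0,0,0]},{"gripper": 0.048,"slide": [0,0,-0.025],"rotation": [0,0,0]},{"gripper": 0.048,"slide": [0,0,-0.01],"rotation": [0,0,0]},{"gripper": 0.048,"slide": [0,0,-0.005],"rotation": [0,0,0]},{"gripper": 0.048,"slide": [0,0,0],"rotation": [0,0,0]},{"gripper": 0.048,"slide": [0,0,0],"rotation": [0,0,0]}]}}

```text
time: 26.4
position: [401.4, -175.5, 64.2]
tool_rot: [180.0, 0.1, 135.1]
force: [0.4, -0.7, -4.8]
finger_gap: 0.724
grip_force: 54.5
```

{"api": "drive_tool", "payload": {"plan": [{"gripper": 0.048,"slide": [0,0,-0.004],"rotation": [0,0,0]},{"gripper": 0.048,"slide": [0,0,-0.003],"rotation": [0,0,0]},{"gripper": 0.048,"slide": [0,0,-0.002],"rotation": [0,0,0]},{"gripper": 0.048,"slide": [0,0,0],"rotation": [0,0,0]}]}}

```text
time: 26.8
position: [400.8, -175.5, 55.3]
tool_rot: [180.0, 0.1, 135.0]
force: [-3.0, 0.9, 7.2]
finger_gap: 0.723
grip_force: 55.5
```

{"api": "drive_tool", "payload": {"plan": [{"gripper": 0.048,"slide": [0,0,-0.001],"rotation": [0,0,0]},{"gripper": 0.077,"slide": [0,0,0],"rotation": [0,0,0]},{"gripper": 0.077,"slide": [0,0,0],"rotation": [0,0,0]},{"gripper": 0.077,"slide": [0,0,0],"rotation": [0,0,0]},{"gripper": 0.077,"slide": [0,0,0.015],"rotation": [0,0,0]},{"gripper": 0.077,"slide": [0,0,0.03],"rotation": [0,0,0]},{"gripper": 0.077,"slide": [0,0,0.04],"rotation": [0,0,0]},{"gripper": 0.077,"slide": [0,0,0.04],"rotation": [0,0,0]}]}}

```text
time: 27.6
position: [400.0, -174.8, 179.3]
tool_rot: [-180.0, -0.1, 135.0]
force: [0.8, -0.2, 0.4]
finger_gap: 0.903
grip_force: 0.0
```

{"api": "drive_tool", "payload": {"plan": [{"gripper": 0.077,"slide": [0,0,0.03],"rotation": [0,0,0]},{"gripper": 0.077,"slide": [0,0.03,0.01],"rotation": [0,0,0]},{"gripper": 0.077,"slide": [0,0.04,0],"rotation": [0,0,0]},{"gripper": 0.077,"slide": [0,0.04,0],"rotation": [0,0,0]},{"gripper": 0.077,"slide": [0,0.04,0],"rotation": [0,0,0]},{"gripper": 0.077,"slide": [0,0.04,0],"rotation": [0,0,0]},{"gripper": 0.077,"slide": [0,0.04,0],"rotation": [0,0,0]},{"gripper": 0.077,"slide": [0,0.04,0],"rotation": [0,0,0]}]}}

```text
time: 28.4
position: [400.3, 96.4, 218.4]
tool_rot: [180.0, 0.0, 135.0]
force: [0.7, -0.2, 0.3]
finger_gap: 0.902
grip_force: 0.0
```

{"api": "drive_tool", "payload": {"plan": [{"gripper": 0.077,"slide": [0,0.04,0],"rotation": [0,0,0]},{"gripper": 0.077,"slide": [0,0.04,0],"rotation": [0,0,0]},{"gripper": 0.077,"slide": [0,0.04,0],"rotation": [0,0,0]},{"gripper": 0.077,"slide": [0,0.03,0],"rotation": [0,0,0]},{"gripper": 0.077,"slide": [0,0,0],"rotation": [0,0,0]},{"gripper": 0.077,"slide": [0,0,0],"rotation": [0,0,0]}]}}

```text
time: 29.0
position: [400.1, 245.1, 218.0]
tool_rot: [-179.9, 0.0, 135.1]
force: [0.1, -0.4, 0.0]
finger_gap: 0.903
grip_force: 0.0
```

Run:
```python
from h import *
t=shot('top');s=shot('scene')
a=cv2.resize(t['bgr'][125:215,300:450],(450,270),interpolation=2)
b=cv2.resize(s['bgr'][75:255,225:350],(350,504),interpolation=2)
o=np.zeros((504,800,3),np.uint8);o[:270,:450]=a;o[:,450:]=b
cv2.imwrite('pics/c10.png',o)
```

```text
(no output)
```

View pics/c10.png

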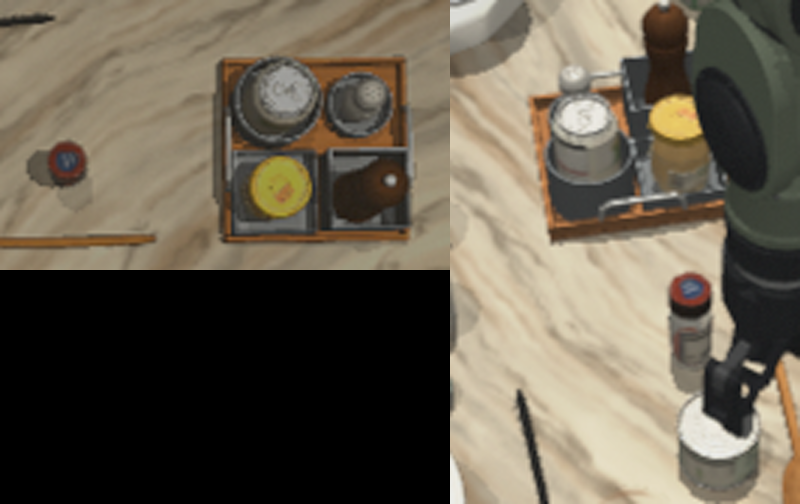

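All four stand in their pots, and the spice jar and tin are untouched. The gripper is clear at z = 218 mm, so I am handing in.

```bash
python3 -c "
from plant import env
print(env.job_done())"
```

```text
the job is handed in; nothing more can be done
None
```

The can, pepper mill, salt shaker and smaller honey jar were placed in that order, each lowered to floor contact in its own pot and released. The last pictures show all four upright and the spice jar and tin where they stood; the job was handed in at about 29 s.

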